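Find the heavy side of a shaker rotor by its crank and hold it down

ROBOT

A 6-joint arm with a two-finger parallel gripper is mounted at the origin on a cart in front of the work surface, level with it; the furniture and walls round the work are solid. World frame = base frame: x ahead of the robot, y to its left, z up, the work surface at z = 0. Lengths are in m, angles in rad, forces in N, time in s.
With the tool pointing down it reaches from about 0.375 to 0.825 m from the base axis. Payload 5.5 kg.
Tool frame: the origin (TCP) lies at the very end of the fingers, on their centre line; the grasp point (between the pads) lies 19 mm behind it; z points along the fingers, y is the line along which they close (so a half turn about z gives the same grasp; the last joint's range is limited). The gripper opens to 85 mm and grips with 20 to 120 N. Pads are 22 mm wide; open, the fingers measure 114 mm over their backs; the gripper's body (76 mm by 85 mm) begins 54 mm behind the grasp point. The pads swing forward as they close: fully open they stand 13 mm farther back than shut.
Start: joints at [1.184, 0.314, -0.047, 1.21, 0, 1.571], TCP at [0.226, 0.556, 0.231] pointing down, gripper open.
Joint ranges: [-2.67, 2.67], [-0.69, 1.73], [-1.03, 1.25], [-2.08, 2.16], [-1.42, 1.45], [-3.14, 3.14]. Speed limits (rad/s): [2.39, 2.39, 3.01, 3.14, 3.14, 3.14].

INTERFACE

Orientations are given as a unit quaternion [x, y, z, w].
In Python, from workcell import r, cams gives the robot as it stands. The module is installed in compiled form; this text tells all that it offers.
- The arm moves only by the tool apply_moves, never from a script. Its argument "moves" is a list of rows, each an object of numbers: "dx", "dy", "dz": the shift along the world's x, y, z normalised to -1 to 1, where 1 is 60 mm; "rx", "ry", "rz": the turn, a rotation vector about the world's x, y, z normalised to -1 to 1, where 1 is 60 degrees; "gripper": the closure, from 0 (fully open) to 1 (shut). In form: [{"dx": .., "dy": .., "dz": .., "rx": .., "ry": .., "rz": .., "gripper": ..}, ...]. A call has exactly 5 rows; each row shifts and turns the commanded pose from where the row before left it; what a row does not reach is not made up. A row lasts 1/8 s, in which the tool goes at most 62.5 mm and 10.7 degrees, less where a joint would pass 70% of its speed; a pose out of reach is approached as far as the arm can. A call with a number of a shift or a turn outside -1 to 1 is refused whole. A call with a gripper value outside its range is refused whole. The fingers move at their own pace and stop on an object; "newtons" is the grip in N (left out, the last holds). Time passes only in rows, so rows that do not move let the fingers close, or fill a call up. It gives the time, the measured TCP pose, the force, the opening and the grip force at its end, in the units of the state.
- r.state(): the state, without advancing time (a new reading comes with each control period).
- cams.grab_frame(name): name is "side" or "top"; returns a dict with "pixels" (420x560x3 uint8, blue, green, red), "z_map" (420x560 float32, m along the optical axis (not along the pixel's ray), 0 where there is no reading), "camera_matrix" (3x3 intrinsics, pixels), "dist_coeffs" ([k1, k2, p1, p2, k3] as OpenCV has them; the pictures are not rectified), "camera_from_world" (4x4, takes a point from world to camera coordinates). Camera axes: x right, y down, z forward; pixel columns grow to the right and rows downward; lengths in m; the calibration is good to about 2 mm. A picture is of the moment at which its call begins.
- r.close_job(): hands the job in; it is judged then, once.
The state is a dict: "time": time; "joints": joint angles; "dq": joint speeds; "effort": joint torques, N m; "tool_pos": TCP position; "ee_rot": TCP orientation; "contact_force": force on the tool from outside, world axes, zero at the start; "ft_torque": the same for the moment, N m; "gripper_width": finger opening in m; "finger_force": force on a finger pad.
Only numpy, scipy, OpenCV 4.12 (cv2) and the standard library are available. Lean on these libraries where they do the work, as an engineer would, in place of code of your own. Each camera call takes 0.05 s, during which the arm holds its last target. There are 200 camera calls.

TASK

The drum rotor of a sample shaker is on its bench stand to be balanced. First slide the carriage by its black post until the red dot on the blue bearing bracket sits right under the needle tip. Then take the red crank handle and turn the drum round to feel which side of it is heavy (a weight is sealed inside and cannot be seen), turn that heavy side straight down, and finish still gripping the red handle, holding the drum still there with the dot still under the needle; leave the jar, the tape roll and the spanner beside the stand alone.

Things in the scene. Friction and masses are not known exactly. Their poses are not given: they have to be found in the camera images.
- bed: The stand: fixed aluminium slab 155 by 300 by 14 mm with two rails, on the bench. Origin on the bench, plumb under the drum's axle when the dot is under the needle. Its axes: x level along the axle, away from the robot; y along the rails, towards the black post; z up. The slab reaches 90 mm to -y, 210 mm to +y, 70 mm to -x, 85 mm to +x of the origin.
- needle_tip (a point): Tip of the fixed steel needle pointing straight down from a blue arm on the bed, 166 mm above the bench and 35 mm to +x of the bed's origin. Its post (14 mm thick, top 220 mm above the bench) stands 32 mm further back (+x).
- red_dot (a point): Red dot, 8 mm across, on top of the blue bearing bracket of the grey carriage, 159 mm above the bench. The carriage slides only along the bed's y, with about 12 N of dry friction; it starts 30 to 65 mm to the +y side of the needle and can go 25 mm past it.
- post_grip (a point): Point to grip on the upright black pull post of the carriage: round, 16 mm across, its top 140 mm and this point, on its axis, 126 mm above the bench. In the bed's axes it stands 115 mm to +y and 35 mm to -x of the red dot.
- rotor_axis (a point): Point on the drum's level axle, 125 mm above the bench, 120 mm to -x (bed's axes) of the red dot, in the plane where the crank handle is gripped; it moves with the carriage, not with the drum. Axes as the bed's. The steel drum is 84 mm across, 50 mm long, its front face 57 mm behind (+x of) this point; the crank arm lies 45 to 52 mm behind it.
- crank_grip (a point): Point to grip on the red crank handle, 50 mm from the axle. The handle is a level round sleeve, 14 mm across, 70 mm long, towards the robot (this point 27 mm from its free end). It turns freely on its pin, so a hand carries it round the full circle, 75 to 175 mm above the bench, without turning the wrist. A brass counterweight opposite balances crank and handle.
- rotor (a joint): Angle of drum and crank, rad: 0 with the handle straight up, growing as the handle goes from up towards the bed's -y (clockwise as the robot sees it); no stops. Dry friction 0.18 N m keeps the drum where it is left. An unseen insert, 0.42 to 0.56 kg, 29 mm off the axle at an unknown angle, the same for the whole run, makes one side heavy: 2.4 to 3.2 N at the handle, with or against the turning.
- septa_jar: Bystander: brown jar with white screw cap, 45 mm across, 55 mm high, origin under its centre.
- tape_roll: Bystander: white roll of seal tape, 52 mm across, 16 mm high, lying flat, origin under its centre.
- spanner: Bystander: steel spanner lying flat, 23 by 147 by 6 mm, origin under its centre, long along its own y.

How it is judged:
On the way:
1. the red dot is under the needle tip (within 4 mm level) (horizontal distance between red_dot and needle_tip below 0.004 m), for 0.2 s.
At the end, for the whole second after the job is handed in: the fingers still grip the red handle (over 1 N, within 45 mm of its grip point), the drum is still, its hidden heavy side (where the unseen insert's z axis points from the axle) straight down within 0.25 rad (14 degrees), and the red dot is within 4 mm of plumb under the needle tip (horizontal distance between red_dot and needle_tip below 0.004 m and angle between insert's own z axis and vertical above 2.89 rad and contact force between the fingers and rotor above 1 N and distance between the grasp point and crank_grip below 0.045 m and velocity of joint rotor between -0.1 and 0.1 rad/s); the arm keeps its last pose, push and grip.
It fails at once if the jar, tape roll or spanner is moved more than 20 mm (distance of any of septa_jar, tape_roll, spanner from where it was at the start of the episode above 0.02 m).
It also fails if it takes over 72 s, if anything falls off the work surface, if the arm or the gripper's body presses on something with over 40 N, if the wrist force passes 120 N, or if a joint passes its speed limit or range.

## Working session

There is one attempt and no reset: what is moved stays moved. The work goes in short steps, Python scripts to look and compute and a tool call to move; the robot and the scene stay as the last step left them, time stands still between calls to the robot, and variables do not carry over. Pictures are saved under pics/ and viewed, at most 10 in all, crops included, and the job is handed in when it is done.

Besides the shell and the picture viewer there is one more tool, called as name([rows], argument=value, ...), one row to a line, values as JSON. apply_moves: Moves the arm, as the interface text tells. Its arguments: {"type":"object","properties":{"moves":{"type":"array"},"newtons":{"type":"number"}},"required":["moves"]}

```bash
mkdir -p pics
cat > h.py <<'E'
import numpy as np, cv2
from workcell import r, cams
def grab(n): return cams.grab_frame(n)
def world(f,uv,z=None):
    """pixels -> world, by depth map (z None) or plane z"""
    K=f["camera_matrix"];T=np.linalg.inv(np.array(f["camera_from_world"]))
    uv=np.asarray(uv,float).reshape(-1,1,2)
    n=cv2.undistortPoints(uv,np.array(K),np.array(f["dist_coeffs"])).reshape(-1,2)
    d=np.c_[n,np.ones(len(n))]
    if z is None:
        i=np.round(uv.reshape(-1,2)).astype(int); d=d*f["z_map"][i[:,1],i[:,0]][:,None]
        return d@T[:3,:3].T+T[:3,3]
    w=d@T[:3,:3].T; s=(z-T[2,3])/w[:,2]
    return w*s[:,None]+T[:3,3]
E
python3 - <<'E'
from h import *
for n in("side","top"):
    f=grab(n);cv2.imwrite(f"pics/{n}0.png",f["pixels"])
    T=np.linalg.inv(np.array(f["camera_from_world"]));print(n,T.round(3),f["camera_matrix"])
s=r.state();print(s)
E
```

```text
side [[-1.    -0.012  0.015  0.501]
 [-0.019  0.617 -0.786  0.8  ]
 [ 0.    -0.786 -0.618  0.744]
 [ 0.     0.     0.     1.   ]] [[487.58521969   0.         274.39423552]
 [  0.         487.58521969 213.57488285]
 [  0.           0.           1.        ]]
top [[ 0.03  -0.997  0.077  0.435]
 [-1.    -0.03  -0.005  0.028]
 [ 0.007 -0.077 -0.997  1.043]
 [ 0.     0.     0.     1.   ]] [[414.18845414   0.         275.79466854]
 [  0.         414.18845414 200.93440032]
 [  0.           0.           1.        ]]
{'time': 0.1, 'joints': array([ 1.18400746e+00,  3.14163039e-01, -4.79764043e-02,  1.21021206e+00,
        3.76695351e-07,  1.57078271e+00]), 'dq': array([-0.00070621,  0.0011033 ,  0.00238123, -0.00010821, -0.00197679,
       -0.00038615]), 'effort': array([-1.51603881e-04, -5.40766239e+01,  3.40542090e+01,  1.12297194e-02,
        1.66304073e-05, -1.65594463e-05]), 'tool_pos': array([0.22613154, 0.55518848, 0.23051733]), 'ee_rot': array([ 1.92184409e-01,  9.81358522e-01, -7.63053791e-04, -1.49635399e-04]), 'contact_force': array([ 0.44097667, -0.69254495,  0.05610718]), 'ft_torque': array([ 0.05502804, -0.00602858,  0.058951  ]), 'finger_force': 0.0, 'gripper_width': 0.08545637847425142}
```

View pics/side0.png

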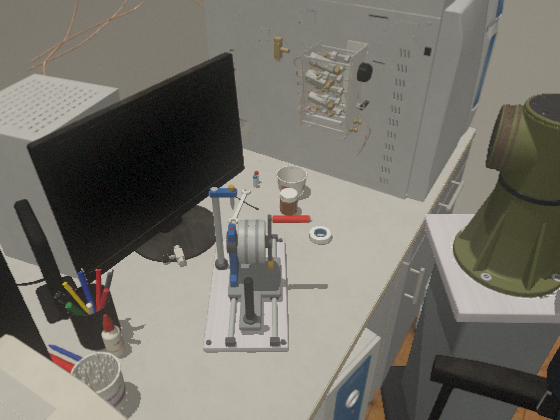

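View pics/top0.png

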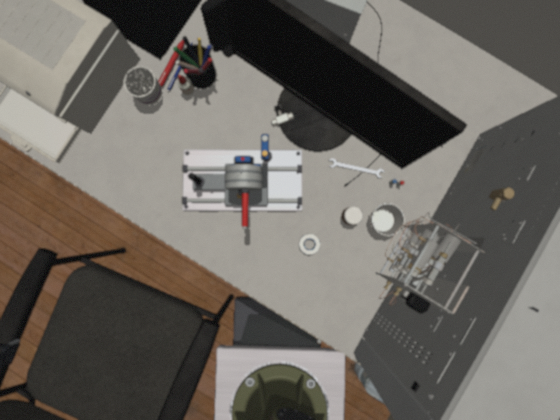

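The views show the stand at top-view columns 183–302, rows 150–212; the black post is at about (197,182), the red handle at (245,208) and the needle arm at (265,145). The side view shows the handle at (291,218), pointing away from the drum, and the post at (249,285).

Run:
```python
from h import *
ft=grab("top");fs=grab("side")
def big(f,b,g_,r_,box,name):
    print(name)
f=ft;p=f["pixels"].astype(int)
print("corners",world(f,[[183.5,151],[302,150],[302,210.5],[184,212]],0.014).round(3).tolist())
print("post top px depth",world(f,[[193,177],[195,180],[197,182]]).round(3).tolist(), world(f,[[195,180]],.14).round(3))
for n,f in(("top",ft),("side",fs)):
    p=f["pixels"].astype(int);B,G,R=p[...,0],p[...,1],p[...,2]
    for nm,m in(("red",((R>120)&(G<70)&(B<70))),("blue",((B>90)&(R<60)&(B>G+30))),):
        m=m.astype(np.uint8);k,l,st,c=cv2.connectedComponentsWithStats(m)
        for i in range(1,k):
            if st[i,4]<4:continue
            ys,xs=np.where(l==i);w=world(f,np.c_[xs,ys])
            if not(0.3<w[:,0].mean()<.8 and -.3<w[:,1].mean()<.35):continue
            print(n,nm,c[i].round(1),st[i],w.min(0).round(3),np.median(w,0).round(3),w.max(0).round(3))
for nm,f,bx in(("top",ft,(170,130,400,260)),("side",fs,(190,170,330,360))):
    x0,y0,x1,y1=bx;c=f["pixels"][y0:y1,x0:x1];k=min(800/c.shape[1],600/c.shape[0]);cv2.imwrite(f"pics/{nm}1.png",cv2.resize(c,None,fx=k,fy=k,interpolation=2))
```

```text
corners [[0.634, 0.259, 0.014], [0.645, -0.039, 0.014], [0.493, -0.043, 0.014], [0.48, 0.25, 0.014]]
post top px depth [[0.552, 0.207, 0.138], [0.551, 0.21, 0.1], [0.55, 0.211, 0.068]] [[0.546 0.202 0.14 ]]
top red [185.   70.3] [184  69   3   3   7] [0.794 0.235 0.133] [0.796 0.238 0.135] [0.799 0.24  0.137]
top red [244.7 208.6] [242 193   6  33 177] [0.435 0.028 0.174] [0.485 0.088 0.179] [0.517 0.094 1.043]
top blue [264.5 145.4] [263 143   4   6  23] [0.435 0.028 0.21 ] [0.611 0.049 0.212] [0.617 0.053 1.043]
top blue [237.7 159.6] [236 158   5   4  15] [0.588 0.104 0.153] [0.591 0.108 0.156] [0.595 0.113 0.158]
top blue [247.1 159.7] [244 158   6   4  19] [0.588 0.084 0.154] [0.591 0.088 0.155] [0.596 0.095 0.159]
side red [256.2 173. ] [255 172   3   3   5] [ 0.568 -0.284  0.029] [ 0.57  -0.282  0.03 ] [ 0.573 -0.278  0.032]
side red [289.3 215.5] [288 215   4   2   6] [0.484 0.085 0.179] [0.486 0.087 0.18 ] [0.489 0.09  0.181]
side red [289.  220.5] [273 218  36   5 125] [0.452 0.091 0.168] [0.487 0.095 0.174] [0.517 0.8   0.744]
side red [231.2 228. ] [230 227   3   3   5] [0.594 0.095 0.156] [0.595 0.1   0.157] [0.598 0.101 0.16 ]
side red [105.4 322.8] [103 314   7  18  77] [0.501 0.256 0.063] [0.8   0.266 0.082] [0.806 0.8   0.744]
side blue [218.6 191.2] [216 188   6   6  16] [0.616 0.045 0.207] [0.619 0.056 0.211] [0.624 0.061 0.213]
```

View pics/top1.png

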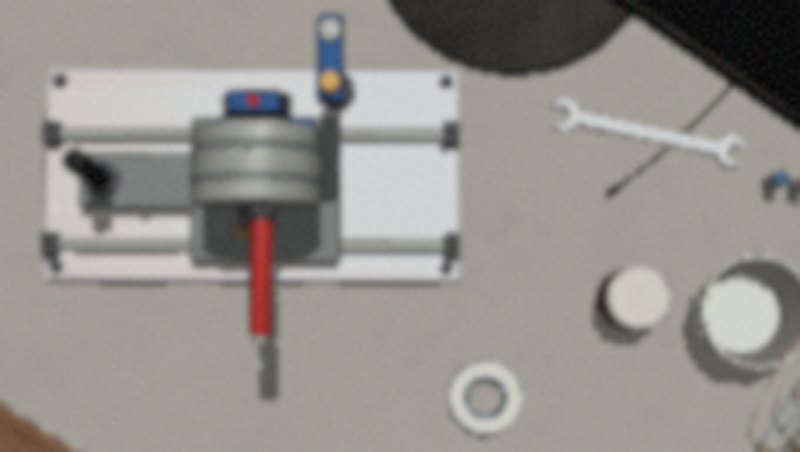

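View pics/side1.png

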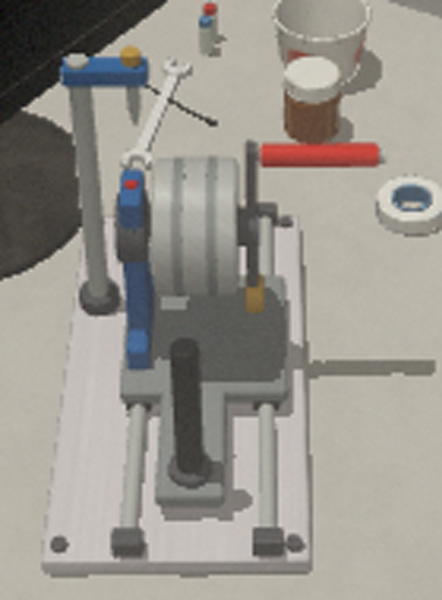

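The crops show the needle (yellow cap) at about (265,153) and the dot at about (243,159) in the top view. The handle is nearly straight up. The bed is yawed by about 0.04 rad, the dot is about 50 mm to +y of the needle, and the post is near (0.555, 0.213).

apply_moves([
  {"dx":0.55,"dy":-0.57,"dz":-0.07,"rz":0.041,"gripper":0},
  {"dx":0.55,"dy":-0.57,"dz":-0.07,"rz":0.041,"gripper":0},
  {"dx":0.55,"dy":-0.57,"dz":-0.07,"rz":0.041,"gripper":0},
  {"dx":0.55,"dy":-0.57,"dz":-0.07,"rz":0.041,"gripper":0},
  {"dx":0.55,"dy":-0.57,"dz":-0.07,"rz":0.041,"gripper":0},
])

```text
validation failed for argument at $.mo...
```

apply_moves([
  {"dx":0.55,"dy":-0.57,"dz":-0.07,"rz":0.041,"gripper":0},
  {"dx":0.55,"dy":-0.57,"dz":-0.07,"rz":0.041,"gripper":0},
  {"dx":0.55,"dy":-0.57,"dz":-0.07,"rz":0.041,"gripper":0},
  {"dx":0.55,"dy":-0.57,"dz":-0.07,"rz":0.041,"gripper":0},
  {"dx":0.55,"dy":-0.57,"dz":-0.07,"rz":0.041,"gripper":0},
])

```text
validation failed for argument at $.mo...
```

Run:
```python
from h import *
f=grab("side");cv2.imwrite("pics/side2.png",f["pixels"][150:370,160:370].repeat(2,0).repeat(2,1))
s=r.state();print(s["time"],s["tool_pos"],s["ee_rot"],s["contact_force"])
```

```text
0.25 [0.22622845 0.55543819 0.23089855] [ 1.92177705e-01  9.81360065e-01 -3.82935946e-04 -7.94540170e-05] [ 0.38807366 -0.14548693  0.11292394]
```

View pics/side2.png

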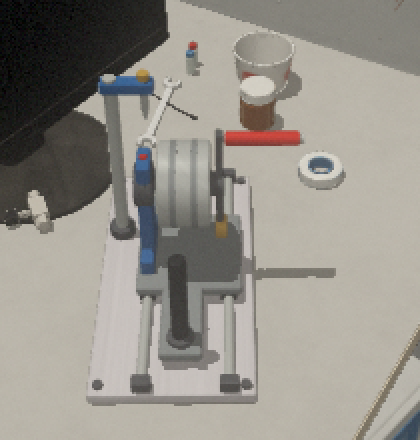

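The move was refused and nothing has moved (the picture shows the scene unchanged). The rows probably need all seven keys, so I'll include rx and ry.

apply_moves([
  {"dx":0.55,"dy":-0.57,"dz":-0.07,"rx":0,"ry":0,"rz":0.041,"gripper":0},
  {"dx":0.55,"dy":-0.57,"dz":-0.07,"rx":0,"ry":0,"rz":0.041,"gripper":0},
  {"dx":0.55,"dy":-0.57,"dz":-0.07,"rx":0,"ry":0,"rz":0.041,"gripper":0},
  {"dx":0.55,"dy":-0.57,"dz":-0.07,"rx":0,"ry":0,"rz":0.041,"gripper":0},
  {"dx":0.55,"dy":-0.57,"dz":-0.07,"rx":0,"ry":0,"rz":0.041,"gripper":0},
])

```text
time: 0.88
tool_pos: [0.3922, 0.3835, 0.2102]
ee_rot: [0.085, 0.996, 0.0, 0.0]
contact_force: [0.7, 1.0, 0.6]
gripper_width: 0.0855
finger_force: 0.0
```

apply_moves([
  {"dx":0.55,"dy":-0.57,"dz":-0.07,"rx":0,"ry":0,"rz":0.041,"gripper":0},
  {"dx":0.55,"dy":-0.57,"dz":-0.07,"rx":0,"ry":0,"rz":0.041,"gripper":0},
  {"dx":0.55,"dy":-0.57,"dz":-0.07,"rx":0,"ry":0,"rz":0.041,"gripper":0},
  {"dx":0.55,"dy":-0.57,"dz":-0.07,"rx":0,"ry":0,"rz":0.041,"gripper":0},
  {"dx":0.55,"dy":-0.57,"dz":-0.07,"rx":0,"ry":0,"rz":0.041,"gripper":0},
])

```text
time: 1.5
tool_pos: [0.5572, 0.2124, 0.1891]
ee_rot: [-0.022, 1.0, 0.0, 0.0]
contact_force: [0.3, -0.4, 0.5]
gripper_width: 0.0854
finger_force: 0.0
```

Run:
```python
from h import *
ft=grab("top");print(world(ft,[[242.7,158.8]],.159),world(ft,[[264.9,153.6]],.215))
fs=grab("side");print(world(fs,[[231.2,228]],.159))
f=fs;cv2.imwrite("pics/side3.png",f["pixels"][150:370,160:370].repeat(2,0).repeat(2,1))
s=r.state();print(s["time"],s["tool_pos"],s["ee_rot"],s["contact_force"])
```

```text
[[0.59248902 0.09752547 0.159     ]] [[0.5945655  0.04857912 0.215     ]]
[[0.59509481 0.10063301 0.159     ]]
1.6 [0.55879348 0.21029282 0.1885423 ] [-1.91349581e-02  9.99816596e-01 -7.48630967e-04  2.60498591e-04] [ 0.72992543 -0.38568072  0.91149399]
```

View pics/side3.png

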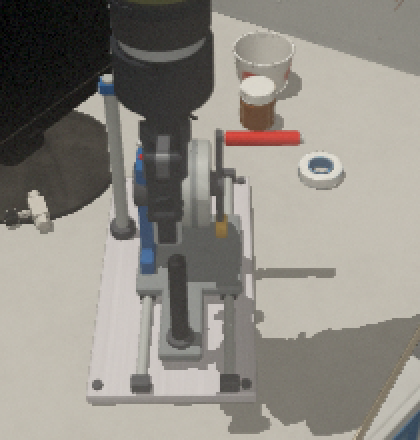

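The gripper hangs over the post, with the post inside the finger span. I'll descend and grip.

apply_moves([
  {"dx":-0.05,"dy":0.03,"dz":-0.45,"rx":0,"ry":0,"rz":0,"gripper":0},
  {"dx":0,"dy":0,"dz":-0.45,"rx":0,"ry":0,"rz":0,"gripper":0},
  {"dx":0,"dy":0,"dz":-0.45,"rx":0,"ry":0,"rz":0,"gripper":0},
  {"dx":0,"dy":0,"dz":0,"rx":0,"ry":0,"rz":0,"gripper":0.6},
  {"dx":0,"dy":0,"dz":0,"rx":0,"ry":0,"rz":0,"gripper":1},
], newtons=60)

```text
time: 2.22
tool_pos: [0.5536, 0.2159, 0.1093]
ee_rot: [-0.021, 1.0, 0.0, 0.0]
contact_force: [-0.3, 0.2, 0.5]
gripper_width: 0.0516
finger_force: 0.0
```

apply_moves([
  {"dx":0,"dy":0,"dz":0,"rx":0,"ry":0,"rz":0,"gripper":1},
  {"dx":0,"dy":0,"dz":0,"rx":0,"ry":0,"rz":0,"gripper":1},
  {"dx":0,"dy":0,"dz":0,"rx":0,"ry":0,"rz":0,"gripper":1},
  {"dx":0,"dy":0,"dz":0,"rx":0,"ry":0,"rz":0,"gripper":1},
  {"dx":0,"dy":0,"dz":0,"rx":0,"ry":0,"rz":0,"gripper":1},
])

```text
time: 2.85
tool_pos: [0.5543, 0.2142, 0.1098]
ee_rot: [-0.021, 1.0, -0.001, 0.001]
contact_force: [-0.6, -4.3, 6.0]
gripper_width: 0.0141
finger_force: 58.4
```

```bash
cat > meas.py <<'E'
from h import *
def red_dot():
    f=grab("side");p=f["pixels"].astype(int);B,G,R=p[...,0],p[...,1],p[...,2]
    m=((R>100)&(G<80)&(B<90)).astype(np.uint8);m[:, :205]=0;m[:,265:]=0;m[:180]=0;m[260:]=0
    k,l,st,c=cv2.connectedComponentsWithStats(m)
    for i in range(1,k):print("dot cand",c[i].round(1),st[i,4],world(f,[c[i]],.159).round(4))
    f=grab("top");p=f["pixels"].astype(int);B,G,R=p[...,0],p[...,1],p[...,2]
    m=((R>100)&(R>G+50)&(R>B+20)).astype(np.uint8);m[:, :230]=0;m[:,280:]=0;m[:150]=0;m[170:]=0
    k,l,st,c=cv2.connectedComponentsWithStats(m)
    for i in range(1,k):print("top cand",c[i].round(1),st[i,4],world(f,[c[i]],.159).round(4))
if __name__=="__main__":
    red_dot();s=r.state();print(s["time"],s["tool_pos"].round(4),s["contact_force"].round(1),s["gripper_width"])
E
python3 meas.py
```

```text
top cand [241.8 158.5] 10 [[0.5931 0.0995 0.159 ]]
2.95 [0.5543 0.2142 0.1098] [-0.3 -4.9  6.4] 0.014339306414593725
```

apply_moves([
  {"dx":0.006,"dy":-0.16,"dz":0,"rx":0,"ry":0,"rz":0,"gripper":1},
  {"dx":0.006,"dy":-0.16,"dz":0,"rx":0,"ry":0,"rz":0,"gripper":1},
  {"dx":0.006,"dy":-0.16,"dz":0,"rx":0,"ry":0,"rz":0,"gripper":1},
  {"dx":0.006,"dy":-0.16,"dz":0,"rx":0,"ry":0,"rz":0,"gripper":1},
  {"dx":0.006,"dy":-0.16,"dz":0,"rx":0,"ry":0,"rz":0,"gripper":1},
])

```text
time: 3.58
tool_pos: [0.5555, 0.1713, 0.1099]
ee_rot: [-0.022, 1.0, 0.004, 0.001]
contact_force: [-3.8, 12.0, 3.8]
gripper_width: 0.0142
finger_force: 59.3
```

```bash
sleep 0
python3 - <<'E'
from meas import *
red_dot();s=r.state();print(s["time"],s["tool_pos"].round(4),s["contact_force"].round(1))
a=grab("top")["pixels"][135:185,225:295];b=grab("side")["pixels"][175:245,190:260]
cv2.imwrite("pics/n4.png",np.hstack([cv2.resize(a,(392,280),interpolation=2),cv2.resize(b,(392,392),interpolation=2)[:280]]))
E
```

```text
3.675 [0.5555 0.1697 0.1099] [-2.7  7.3  5.2]
```

View pics/n4.png

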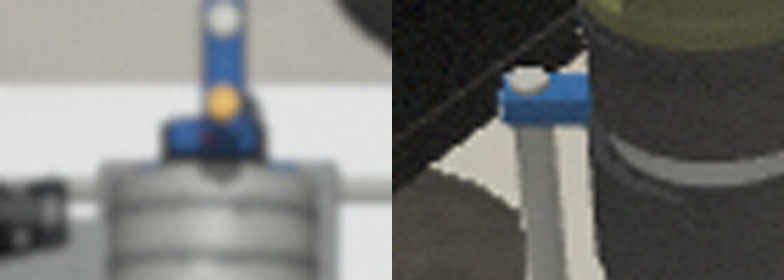

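The top view shows the dot (crop column 207) still left of the needle cap (column 223), about 6 mm short. The arm hides the dot in the side view.

apply_moves([
  {"dx":0.001,"dy":-0.035,"dz":0,"rx":0,"ry":0,"rz":0,"gripper":1},
  {"dx":0.001,"dy":-0.035,"dz":0,"rx":0,"ry":0,"rz":0,"gripper":1},
  {"dx":0.001,"dy":-0.03,"dz":0,"rx":0,"ry":0,"rz":0,"gripper":1},
  {"dx":0,"dy":0,"dz":0,"rx":0,"ry":0,"rz":0,"gripper":1},
  {"dx":0,"dy":0,"dz":0,"rx":0,"ry":0,"rz":0,"gripper":1},
])

```text
time: 4.4
tool_pos: [0.5556, 0.165, 0.1099]
ee_rot: [-0.022, 1.0, 0.004, 0.001]
contact_force: [-3.0, 10.4, 4.4]
gripper_width: 0.0142
finger_force: 59.3
```

```bash
cat > top.py <<'E'
from meas import *
# bracket blue band (top view) and needle cap centroid, several frames
f=grab("top");p=np.mean([f["pixels"].astype(float)]+[grab("top")["pixels"].astype(float) for _ in range(2)],0)
B,G,R=p[...,0],p[...,1],p[...,2]
m=np.zeros(B.shape,bool);m[148:157,255:275]=1
y=m&(R>B+40)&(G>B+10);v,u=np.where(y);print("cap",u.mean(),v.mean(),y.sum(),world(f,[[u.mean(),v.mean()]],.217).round(4))
m=np.zeros(B.shape,bool);m[155:164,245:280]=1
y=m&(B>G+25)&(B>R+25);v,u=np.where(y);print("bracket",u.min(),u.max(),u.mean(),v.mean(),y.sum(),world(f,[[(u.min()+u.max())/2,v.mean()]],.159).round(4))
w=np.clip(R-G-15,0,None)*np.pad(np.ones((8,24)),((155,420-163),(250,560-274)));v,u=np.indices(w.shape)
print("dot",(w*u).sum()/w.sum(),(w*v).sum()/w.sum(),w.sum())
print(p[155:163,253:271,2].astype(int)-p[155:163,253:271,1].astype(int))
s=r.state();print(s["time"],s["tool_pos"].round(4),s["contact_force"].round(1))
E
python3 top.py
```

```text
cap 264.4 152.96 25 [[0.5955 0.0496 0.217 ]]
bracket 257 272 264.953125 158.734375 64 [[0.5941 0.0505 0.159 ]]
dot 264.0869565217391 155.05797101449275 68.99999999999996
[[ -1  -1  -1  -1  -4  -4  -5  -6   1  19  31  34  32  23   6  -9 -10  -6]
 [ -2  -2  -3  -3  -6 -11 -13 -14 -11   2  14  19  15   3 -14 -23 -23 -19]
 [ -2  -2  -1  -3 -13 -24 -29 -27 -26 -18  -8  -2  -9 -21 -27 -31 -33 -33]
 [ -1  -1  -2  -3 -21 -35 -37 -33 -28 -24 -16 -13 -17 -24 -27 -31 -35 -36]
 [ -1  -1  -2  -5 -22 -35 -37 -32 -26 -20 -13  -4  -6 -14 -23 -30 -36 -37]
 [ -1  -1   0  -3 -20 -32 -35 -29 -24 -17 -10  -2  -2 -11 -22 -30 -35 -36]
 [ -1   0  -1  -3 -13 -25 -27 -22 -20 -15 -12  -9  -9 -14 -20 -25 -30 -29]
 [ -1  -3  -2  -2  -6 -12 -13 -13 -10  -9 -11  -9  -8  -8 -13 -15 -15 -16]]
4.55 [0.5556 0.165  0.1099] [-2.4 10.6  3.6]
```

apply_moves([
  {"dx":0,"dy":-0.033,"dz":0,"rx":0,"ry":0,"rz":0,"gripper":1},
  {"dx":0,"dy":0,"dz":0,"rx":0,"ry":0,"rz":0,"gripper":1},
  {"dx":0,"dy":0,"dz":0,"rx":0,"ry":0,"rz":0,"gripper":1},
  {"dx":0,"dy":0,"dz":0,"rx":0,"ry":0,"rz":0,"gripper":1},
  {"dx":0,"dy":0,"dz":0,"rx":0,"ry":0,"rz":0,"gripper":1},
])

```text
time: 5.18
tool_pos: [0.5557, 0.1631, 0.1099]
ee_rot: [-0.022, 1.0, 0.004, 0.001]
contact_force: [-3.6, 10.7, 3.8]
gripper_width: 0.0143
finger_force: 59.3
```

```bash
python3 top.py|grep -v '\[\['; python3 top.py | grep -E "cap|brac"
```

```text
dot 264.09950248756223 155.06467661691545 66.99999999999997
 [ -1  -1  -1  -3  -2  -7 -13 -13 -11   1  14  20  15   2 -13 -23 -21 -22]
 [ -1   0  -1  -2  -5 -12 -22 -26 -25 -19  -7  -1  -8 -21 -29 -31 -33 -34]
 [ -1  -1  -1  -2  -4 -20 -32 -33 -27 -24 -19 -16 -18 -22 -26 -31 -34 -37]
 [ -1  -1  -2  -1  -4 -22 -33 -33 -26 -21 -14  -9  -7 -10 -22 -31 -36 -37]
 [ -1  -1  -2  -1  -4 -19 -31 -29 -22 -17 -17  -9  -1  -5 -18 -30 -33 -36]
 [ -2  -1  -2   0  -3 -14 -23 -23 -19 -16 -14 -10  -9 -11 -17 -27 -29 -30]
 [  0  -1  -3  -2  -1  -7 -12 -13 -12 -10 -10  -8  -9  -8 -10 -15 -15 -16]]
5.325 [0.5557 0.1631 0.1099] [-2.3 11.1  3.7]
cap 264.38461538461536 153.07692307692307 26 [[0.5952 0.0496 0.217 ]]
bracket 258 273 266.3030303030303 158.74242424242425 66 [[0.5941 0.0483 0.159 ]]
```

apply_moves([
  {"dx":0,"dy":0.08,"dz":0,"rx":0,"ry":0,"rz":0,"gripper":1},
  {"dx":0,"dy":0,"dz":0,"rx":0,"ry":0,"rz":0,"gripper":1},
  {"dx":0,"dy":0,"dz":0,"rx":0,"ry":0,"rz":0,"gripper":0.3},
  {"dx":0,"dy":0,"dz":0,"rx":0,"ry":0,"rz":0,"gripper":0.3},
  {"dx":0,"dy":0,"dz":0.5,"rx":0,"ry":0,"rz":0,"gripper":0.3},
])

```text
time: 6.1
tool_pos: [0.5534, 0.1639, 0.1364]
ee_rot: [-0.021, 1.0, -0.0, -0.002]
contact_force: [0.4, -0.4, -0.0]
gripper_width: 0.06
finger_force: 0.0
```

apply_moves([
  {"dx":0,"dy":0,"dz":0.7,"rx":0,"ry":0,"rz":0,"gripper":0.3},
  {"dx":-0.3,"dy":0,"dz":0.7,"rx":0,"ry":0,"rz":0,"gripper":0.3},
  {"dx":-0.5,"dy":0,"dz":0.6,"rx":0,"ry":0,"rz":0,"gripper":0.3},
  {"dx":-0.5,"dy":0,"dz":0.0,"rx":0,"ry":0,"rz":0,"gripper":0.3},
  {"dx":-0.2,"dy":0,"dz":0,"rx":0,"ry":0,"rz":0,"gripper":0.3},
])

```text
time: 6.72
tool_pos: [0.4644, 0.1645, 0.2589]
ee_rot: [-0.022, 1.0, 0.0, 0.0]
contact_force: [1.2, -0.3, 0.1]
gripper_width: 0.0601
finger_force: 0.0
```

```bash
python3 top.py|grep -E "cap|brac|\.[0-9]* \["
python3 - <<'E'
from meas import *
red_dot()
f=grab("side");p=f["pixels"].astype(int);B,G,R=p[...,0],p[...,1],p[...,2]
m=((R>120)&(G<70)&(B<70));m[:,:250]=0;m[:,340:]=0;m[:190]=0;m[260:]=0
v,u=np.where(m);w=world(f,np.c_[u,v]);w=w[w[:,2]<.3];print("handle side",len(w),w.min(0).round(3),np.median(w,0).round(3),w.max(0).round(3), "mid ray", world(f,[[u.mean(),v.mean()]],.174).round(4))
f=grab("top");p=f["pixels"].astype(int);B,G,R=p[...,0],p[...,1],p[...,2]
m=((R>120)&(G<70)&(B<70));m[:,:230]=0;m[:,300:]=0;m[:185]=0;m[240:]=0
v,u=np.where(m);print("top",len(u),world(f,[[u.mean(),v.mean()]],.175).round(4) if len(u) else 0)
cv2.imwrite("pics/s5.png",grab("side")["pixels"][150:370,160:370].repeat(2,0).repeat(2,1))
s=r.state();print(s["time"],s["tool_pos"].round(4),s["contact_force"].round(1))
E
```

```text
cap 264.4 152.96 25 [[0.5955 0.0496 0.217 ]]
bracket 258 273 266.0 158.58064516129033 62 [[0.5945 0.0484 0.159 ]]
6.875 [0.4653 0.1644 0.2581] [-0.4 -0.9 -0.8]
dot cand [233.  211.5] 6 [[0.5961 0.0504 0.159 ]]
handle side 97 [0.472 0.039 0.169] [0.495 0.046 0.175] [0.518 0.051 0.181] mid ray [[0.4948 0.045  0.174 ]]
top 167 [[0.4849 0.039  0.175 ]]
7.125 [0.4659 0.1642 0.2578] [ 0.5 -0.3 -0.3]
```

View pics/s5.png

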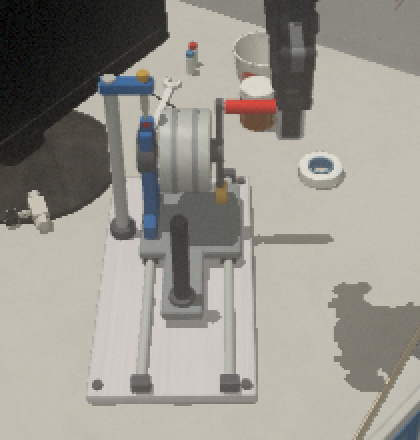

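The side view shows the dot at crop (146,125), directly under the needle tip at (145,118). The handle is at crop (250,107), nearly straight up. Next I'll grip the handle.

apply_moves([
  {"dx":0.08,"dy":-0.7,"dz":0,"rx":0,"ry":0,"rz":0,"gripper":0.3},
  {"dx":0,"dy":-0.7,"dz":0,"rx":0,"ry":0,"rz":0,"gripper":0.3},
  {"dx":0,"dy":-0.66,"dz":-0.3,"rx":0,"ry":0,"rz":0,"gripper":0.3},
  {"dx":0,"dy":0,"dz":-0.5,"rx":0,"ry":0,"rz":0,"gripper":0.3},
  {"dx":0,"dy":0,"dz":-0.4,"rx":0,"ry":0,"rz":0,"gripper":0.3},
])

```text
time: 7.75
tool_pos: [0.4703, 0.0399, 0.1851]
ee_rot: [-0.02, 1.0, 0.0, -0.0]
contact_force: [0.8, 0.9, -0.2]
gripper_width: 0.0597
finger_force: 0.0
```

apply_moves([
  {"dx":0,"dy":0,"dz":-0.5,"rx":0,"ry":0,"rz":0,"gripper":0.3},
  {"dx":0,"dy":0,"dz":0,"rx":0,"ry":0,"rz":0,"gripper":0.3},
  {"dx":0,"dy":0,"dz":0,"rx":0,"ry":0,"rz":0,"gripper":1},
  {"dx":0,"dy":0,"dz":0,"rx":0,"ry":0,"rz":0,"gripper":1},
  {"dx":0,"dy":0,"dz":0,"rx":0,"ry":0,"rz":0,"gripper":1},
], newtons=40)

```text
time: 8.38
tool_pos: [0.4711, 0.041, 0.1574]
ee_rot: [-0.021, 1.0, 0.0, 0.001]
contact_force: [0.1, 0.5, 3.4]
gripper_width: 0.0124
finger_force: 38.9
```

apply_moves([
  {"dx":0,"dy":0,"dz":0,"rx":0,"ry":0,"rz":0,"gripper":1},
  {"dx":0,"dy":0,"dz":0,"rx":0,"ry":0,"rz":0,"gripper":1},
  {"dx":0,"dy":0,"dz":0,"rx":0,"ry":0,"rz":0,"gripper":1},
  {"dx":0,"dy":0,"dz":0,"rx":0,"ry":0,"rz":0,"gripper":1},
  {"dx":0,"dy":0,"dz":0,"rx":0,"ry":0,"rz":0,"gripper":1},
])

```text
time: 9.0
tool_pos: [0.471, 0.0409, 0.1572]
ee_rot: [-0.021, 1.0, 0.0, 0.001]
contact_force: [0.8, 1.0, 5.9]
gripper_width: 0.013
finger_force: 39.2
```

```bash
python3 top.py|grep -E "cap|brac|\.[0-9]* \["
python3 - <<'E'
from meas import *
red_dot()
s=r.state();print(s["time"],s["tool_pos"].round(4),s["contact_force"].round(1))
E
```

```text
cap 264.4074074074074 153.07407407407408 27 [[0.5952 0.0496 0.217 ]]
dot cand [232.9 211.7] 7 [[0.5963 0.051  0.159 ]]
9.25 [0.471  0.0409 0.1572] [0.1 1.2 6.3]Traceback (most recent call last):
  File "top.py", line 8, in <module>
    y=m&(B>G+25)&(B>R+25);v,u=np.where(y);print("bracket",u.min(),u.max(),u.mean(),v.mean(),y.sum(),world(f,[[(u.min()+u.max())/2,v.mean()]],.159).round(4))
                                                          ~~~~~^^
    return umr_minimum(a, axis, None, out, keepdims, initial, where)
ValueError: zero-size array to reduction operation minimum which has no identity
```

Run:
```python
import numpy as np
t=.09+np.pi/20*np.arange(41)
y=np.cumsum(0*t)-50*np.sin(t)/60;z=50*np.cos(t)/60
# rounding error fed forward
Y,Z=y[0],z[0]
for k in range(40):
    a,b=round(y[k+1]-Y,2),round(z[k+1]-Z,2);Y+=a;Z+=b
    print((a,b),end="\n" if k%5==4 else " ")
```

```text
(np.float64(-0.13), np.float64(-0.02)) (np.float64(-0.12), np.float64(-0.04)) (np.float64(-0.12), np.float64(-0.06)) (np.float64(-0.1), np.float64(-0.08)) (np.float64(-0.09), np.float64(-0.1))
(np.float64(-0.08), np.float64(-0.1)) (np.float64(-0.06), np.float64(-0.12)) (np.float64(-0.04), np.float64(-0.12)) (np.float64(-0.02), np.float64(-0.13)) (np.float64(0.0), np.float64(-0.13))
(np.float64(0.03), np.float64(-0.13)) (np.float64(0.04), np.float64(-0.13)) (np.float64(0.06), np.float64(-0.11)) (np.float64(0.08), np.float64(-0.11)) (np.float64(0.09), np.float64(-0.09))
(np.float64(0.11), np.float64(-0.08)) (np.float64(0.11), np.float64(-0.05)) (np.float64(0.13), np.float64(-0.04)) (np.float64(0.13), np.float64(-0.02)) (np.float64(0.13), np.float64(0.0))
(np.float64(0.13), np.float64(0.02)) (np.float64(0.12), np.float64(0.04)) (np.float64(0.12), np.float64(0.06)) (np.float64(0.1), np.float64(0.08)) (np.float64(0.09), np.float64(0.1))
(np.float64(0.08), np.float64(0.1)) (np.float64(0.06), np.float64(0.12)) (np.float64(0.04), np.float64(0.12)) (np.float64(0.02), np.float64(0.13)) (np.float64(-0.01), np.float64(0.13))
(np.float64(-0.02), np.float64(0.13)) (np.float64(-0.04), np.float64(0.13)) (np.float64(-0.06), np.float64(0.11)) (np.float64(-0.08), np.float64(0.11)) (np.float64(-0.09), np.float64(0.09))
(np.float64(-0.11), np.float64(0.08)) (np.float64(-0.12), np.float64(0.05)) (np.float64(-0.12), np.float64(0.04)) (np.float64(-0.13), np.float64(0.02)) (np.float64(-0.13), np.float64(0.0))
```

apply_moves([
  {"dx":0.005,"dy":-0.13,"dz":-0.02,"rx":0,"ry":0,"rz":0,"gripper":1},
  {"dx":0.005,"dy":-0.12,"dz":-0.04,"rx":0,"ry":0,"rz":0,"gripper":1},
  {"dx":0.005,"dy":-0.12,"dz":-0.06,"rx":0,"ry":0,"rz":0,"gripper":1},
  {"dx":0.004,"dy":-0.1,"dz":-0.08,"rx":0,"ry":0,"rz":0,"gripper":1},
  {"dx":0.003,"dy":-0.09,"dz":-0.1,"rx":0,"ry":0,"rz":0,"gripper":1},
])

```text
time: 9.88
tool_pos: [0.472, 0.0071, 0.1391]
ee_rot: [-0.021, 1.0, 0.0, 0.001]
contact_force: [-0.2, 2.2, 6.3]
gripper_width: 0.0125
finger_force: 39.4
```

apply_moves([
  {"dx":0.003,"dy":-0.08,"dz":-0.1,"rx":0,"ry":0,"rz":0,"gripper":1},
  {"dx":0.002,"dy":-0.06,"dz":-0.12,"rx":0,"ry":0,"rz":0,"gripper":1},
  {"dx":0.002,"dy":-0.04,"dz":-0.12,"rx":0,"ry":0,"rz":0,"gripper":1},
  {"dx":0.001,"dy":-0.02,"dz":-0.13,"rx":0,"ry":0,"rz":0,"gripper":1},
  {"dx":0,"dy":0,"dz":-0.13,"rx":0,"ry":0,"rz":0,"gripper":1},
])

```text
time: 10.5
tool_pos: [0.4724, -0.0043, 0.1022]
ee_rot: [-0.021, 1.0, 0.001, 0.0]
contact_force: [1.1, 4.9, 5.1]
gripper_width: 0.0124
finger_force: 39.1
```

Run:
```python
from meas import *
red_dot()
s=r.state();print(s["time"],s["tool_pos"].round(4),s["contact_force"].round(1))
```

```text
dot cand [232.6 211.8] 8 [[0.5967 0.0512 0.159 ]]
10.6 [ 0.4723 -0.0041  0.1016] [ 2.9  5.  -0.4]
```

apply_moves([
  {"dx":-0.001,"dy":0.03,"dz":-0.13,"rx":0,"ry":0,"rz":0,"gripper":1},
  {"dx":-0.002,"dy":0.04,"dz":-0.13,"rx":0,"ry":0,"rz":0,"gripper":1},
  {"dx":-0.002,"dy":0.06,"dz":-0.11,"rx":0,"ry":0,"rz":0,"gripper":1},
  {"dx":-0.003,"dy":0.08,"dz":-0.11,"rx":0,"ry":0,"rz":0,"gripper":1},
  {"dx":-0.003,"dy":0.09,"dz":-0.09,"rx":0,"ry":0,"rz":0,"gripper":1},
])

```text
time: 11.22
tool_pos: [0.4719, 0.014, 0.0682]
ee_rot: [-0.021, 1.0, 0.001, 0.001]
contact_force: [-0.3, 6.1, 10.7]
gripper_width: 0.0127
finger_force: 39.9
```

apply_moves([
  {"dx":-0.004,"dy":0.11,"dz":-0.08,"rx":0,"ry":0,"rz":0,"gripper":1},
  {"dx":-0.004,"dy":0.11,"dz":-0.05,"rx":0,"ry":0,"rz":0,"gripper":1},
  {"dx":-0.005,"dy":0.13,"dz":-0.04,"rx":0,"ry":0,"rz":0,"gripper":1},
  {"dx":-0.005,"dy":0.13,"dz":-0.02,"rx":0,"ry":0,"rz":0,"gripper":1},
  {"dx":-0.005,"dy":0.13,"dz":0,"rx":0,"ry":0,"rz":0,"gripper":1},
])

```text
time: 11.85
tool_pos: [0.4709, 0.0491, 0.0572]
ee_rot: [-0.021, 1.0, -0.001, 0.001]
contact_force: [0.2, -2.2, 11.3]
gripper_width: 0.0122
finger_force: 40.0
```

apply_moves([
  {"dx":-0.005,"dy":0.13,"dz":0.02,"rx":0,"ry":0,"rz":0,"gripper":1},
  {"dx":-0.005,"dy":0.12,"dz":0.04,"rx":0,"ry":0,"rz":0,"gripper":1},
  {"dx":-0.005,"dy":0.12,"dz":0.06,"rx":0,"ry":0,"rz":0,"gripper":1},
  {"dx":-0.004,"dy":0.1,"dz":0.08,"rx":0,"ry":0,"rz":0,"gripper":1},
  {"dx":-0.003,"dy":0.09,"dz":0.1,"rx":0,"ry":0,"rz":0,"gripper":1},
])

```text
time: 12.48
tool_pos: [0.4698, 0.0833, 0.0749]
ee_rot: [-0.021, 1.0, -0.0, 0.001]
contact_force: [6.5, 0.4, -0.6]
gripper_width: 0.0127
finger_force: 39.0
```

apply_moves([
  {"dx":-0.003,"dy":0.08,"dz":0.1,"rx":0,"ry":0,"rz":0,"gripper":1},
  {"dx":-0.002,"dy":0.06,"dz":0.12,"rx":0,"ry":0,"rz":0,"gripper":1},
  {"dx":-0.002,"dy":0.04,"dz":0.12,"rx":0,"ry":0,"rz":0,"gripper":1},
  {"dx":-0.001,"dy":0.02,"dz":0.13,"rx":0,"ry":0,"rz":0,"gripper":1},
  {"dx":0,"dy":-0.01,"dz":0.13,"rx":0,"ry":0,"rz":0,"gripper":1},
])

```text
time: 13.1
tool_pos: [0.4695, 0.0955, 0.1108]
ee_rot: [-0.021, 1.0, 0.001, 0.001]
contact_force: [7.6, 2.7, -2.2]
gripper_width: 0.0127
finger_force: 38.9
```

apply_moves([
  {"dx":0.001,"dy":-0.02,"dz":0.13,"rx":0,"ry":0,"rz":0,"gripper":1},
  {"dx":0.002,"dy":-0.04,"dz":0.13,"rx":0,"ry":0,"rz":0,"gripper":1},
  {"dx":0.002,"dy":-0.06,"dz":0.11,"rx":0,"ry":0,"rz":0,"gripper":1},
  {"dx":0.003,"dy":-0.08,"dz":0.11,"rx":0,"ry":0,"rz":0,"gripper":1},
  {"dx":0.003,"dy":-0.09,"dz":0.09,"rx":0,"ry":0,"rz":0,"gripper":1},
])

```text
time: 13.72
tool_pos: [0.4699, 0.0789, 0.145]
ee_rot: [-0.022, 1.0, 0.002, 0.001]
contact_force: [5.7, 5.7, -2.4]
gripper_width: 0.0124
finger_force: 39.1
```

apply_moves([
  {"dx":0.004,"dy":-0.11,"dz":0.08,"rx":0,"ry":0,"rz":0,"gripper":1},
  {"dx":0.004,"dy":-0.12,"dz":0.05,"rx":0,"ry":0,"rz":0,"gripper":1},
  {"dx":0.005,"dy":-0.12,"dz":0.04,"rx":0,"ry":0,"rz":0,"gripper":1},
  {"dx":0.005,"dy":-0.13,"dz":0.02,"rx":0,"ry":0,"rz":0,"gripper":1},
  {"dx":0.005,"dy":-0.13,"dz":0,"rx":0,"ry":0,"rz":0,"gripper":1},
])

```text
time: 14.35
tool_pos: [0.471, 0.0426, 0.1571]
ee_rot: [-0.022, 1.0, 0.002, 0.001]
contact_force: [0.8, 7.0, 8.4]
gripper_width: 0.0125
finger_force: 40.0
```

Run:
```python
from meas import *
red_dot()
s=r.state();print(s["time"],s["tool_pos"].round(4),s["contact_force"].round(1))
```

```text
dot cand [232.7 211.6] 7 [[0.5966 0.0506 0.159 ]]
14.45 [0.471  0.0417 0.1571] [2.3 3.3 7.9]
```

apply_moves([
  {"dx":-0.005,"dy":0.13,"dz":0,"rx":0,"ry":0,"rz":0,"gripper":1},
  {"dx":-0.005,"dy":0.13,"dz":-0.02,"rx":0,"ry":0,"rz":0,"gripper":1},
  {"dx":-0.005,"dy":0.12,"dz":-0.04,"rx":0,"ry":0,"rz":0,"gripper":1},
  {"dx":-0.004,"dy":0.12,"dz":-0.05,"rx":0,"ry":0,"rz":0,"gripper":1},
  {"dx":-0.004,"dy":0.11,"dz":-0.08,"rx":0,"ry":0,"rz":0,"gripper":1},
])

```text
time: 15.08
tool_pos: [0.47, 0.0782, 0.1455]
ee_rot: [-0.021, 1.0, 0.001, 0.001]
contact_force: [3.2, 1.4, 4.3]
gripper_width: 0.0124
finger_force: 39.7
```

apply_moves([
  {"dx":-0.003,"dy":0.09,"dz":-0.09,"rx":0,"ry":0,"rz":0,"gripper":1},
  {"dx":-0.003,"dy":0.08,"dz":-0.11,"rx":0,"ry":0,"rz":0,"gripper":1},
  {"dx":-0.002,"dy":0.06,"dz":-0.11,"rx":0,"ry":0,"rz":0,"gripper":1},
  {"dx":-0.002,"dy":0.04,"dz":-0.13,"rx":0,"ry":0,"rz":0,"gripper":1},
  {"dx":-0.001,"dy":0.02,"dz":-0.13,"rx":0,"ry":0,"rz":0,"gripper":1},
])

```text
time: 15.7
tool_pos: [0.4695, 0.0955, 0.1109]
ee_rot: [-0.021, 1.0, 0.001, 0.001]
contact_force: [5.8, 1.6, 4.2]
gripper_width: 0.0128
finger_force: 39.7
```

apply_moves([
  {"dx":0,"dy":0.01,"dz":-0.13,"rx":0,"ry":0,"rz":0,"gripper":1},
  {"dx":0.001,"dy":-0.02,"dz":-0.13,"rx":0,"ry":0,"rz":0,"gripper":1},
  {"dx":0.002,"dy":-0.04,"dz":-0.12,"rx":0,"ry":0,"rz":0,"gripper":1},
  {"dx":0.002,"dy":-0.06,"dz":-0.12,"rx":0,"ry":0,"rz":0,"gripper":1},
  {"dx":0.003,"dy":-0.08,"dz":-0.1,"rx":0,"ry":0,"rz":0,"gripper":1},
])

```text
time: 16.32
tool_pos: [0.4699, 0.0837, 0.075]
ee_rot: [-0.021, 1.0, 0.0, 0.001]
contact_force: [2.4, 2.3, 5.9]
gripper_width: 0.0127
finger_force: 39.9
```

apply_moves([
  {"dx":0.003,"dy":-0.09,"dz":-0.1,"rx":0,"ry":0,"rz":0,"gripper":1},
  {"dx":0.004,"dy":-0.1,"dz":-0.08,"rx":0,"ry":0,"rz":0,"gripper":1},
  {"dx":0.005,"dy":-0.12,"dz":-0.06,"rx":0,"ry":0,"rz":0,"gripper":1},
  {"dx":0.005,"dy":-0.12,"dz":-0.04,"rx":0,"ry":0,"rz":0,"gripper":1},
  {"dx":0.005,"dy":-0.13,"dz":-0.02,"rx":0,"ry":0,"rz":0,"gripper":1},
])

```text
time: 16.95
tool_pos: [0.4709, 0.0508, 0.0574]
ee_rot: [-0.022, 1.0, 0.001, 0.001]
contact_force: [1.6, 5.3, 10.2]
gripper_width: 0.0127
finger_force: 40.3
```

apply_moves([
  {"dx":0.005,"dy":-0.13,"dz":0,"rx":0,"ry":0,"rz":0,"gripper":1},
  {"dx":0.005,"dy":-0.13,"dz":0.02,"rx":0,"ry":0,"rz":0,"gripper":1},
  {"dx":0.005,"dy":-0.13,"dz":0.04,"rx":0,"ry":0,"rz":0,"gripper":1},
  {"dx":0.004,"dy":-0.11,"dz":0.05,"rx":0,"ry":0,"rz":0,"gripper":1},
  {"dx":0.004,"dy":-0.11,"dz":0.08,"rx":0,"ry":0,"rz":0,"gripper":1},
])

```text
time: 17.58
tool_pos: [0.4718, 0.015, 0.068]
ee_rot: [-0.022, 1.0, 0.002, 0.0]
contact_force: [4.7, 7.3, 1.7]
gripper_width: 0.0124
finger_force: 39.3
```

apply_moves([
  {"dx":0.003,"dy":-0.09,"dz":0.09,"rx":0,"ry":0,"rz":0,"gripper":1},
  {"dx":0.003,"dy":-0.08,"dz":0.11,"rx":0,"ry":0,"rz":0,"gripper":1},
  {"dx":0.002,"dy":-0.06,"dz":0.11,"rx":0,"ry":0,"rz":0,"gripper":1},
  {"dx":0.002,"dy":-0.04,"dz":0.13,"rx":0,"ry":0,"rz":0,"gripper":1},
  {"dx":0.001,"dy":-0.03,"dz":0.13,"rx":0,"ry":0,"rz":0,"gripper":1},
])

```text
time: 18.2
tool_pos: [0.4722, -0.004, 0.1018]
ee_rot: [-0.021, 1.0, 0.001, 0.0]
contact_force: [5.2, 4.0, -3.1]
gripper_width: 0.0126
finger_force: 39.0
```

apply_moves([
  {"dx":0,"dy":0,"dz":0.13,"rx":0,"ry":0,"rz":0,"gripper":1},
  {"dx":-0.001,"dy":0.02,"dz":0.13,"rx":0,"ry":0,"rz":0,"gripper":1},
  {"dx":-0.002,"dy":0.04,"dz":0.12,"rx":0,"ry":0,"rz":0,"gripper":1},
  {"dx":-0.002,"dy":0.06,"dz":0.12,"rx":0,"ry":0,"rz":0,"gripper":1},
  {"dx":-0.003,"dy":0.08,"dz":0.1,"rx":0,"ry":0,"rz":0,"gripper":1},
])

```text
time: 18.82
tool_pos: [0.4719, 0.0063, 0.1381]
ee_rot: [-0.021, 1.0, -0.001, 0.0]
contact_force: [5.6, -2.4, 1.2]
gripper_width: 0.0126
finger_force: 39.6
```

apply_moves([
  {"dx":-0.003,"dy":0.09,"dz":0.1,"rx":0,"ry":0,"rz":0,"gripper":1},
  {"dx":-0.004,"dy":0.1,"dz":0.08,"rx":0,"ry":0,"rz":0,"gripper":1},
  {"dx":-0.005,"dy":0.12,"dz":0.06,"rx":0,"ry":0,"rz":0,"gripper":1},
  {"dx":-0.005,"dy":0.12,"dz":0.04,"rx":0,"ry":0,"rz":0,"gripper":1},
  {"dx":-0.005,"dy":0.13,"dz":0.02,"rx":0,"ry":0,"rz":0,"gripper":1},
])

```text
time: 19.45
tool_pos: [0.471, 0.0402, 0.1569]
ee_rot: [-0.021, 1.0, -0.001, 0.001]
contact_force: [3.4, -1.5, 8.5]
gripper_width: 0.0125
finger_force: 40.2
```

Run:
```python
from meas import *
red_dot()
s=r.state();print(s["time"],s["tool_pos"].round(4),s["contact_force"].round(1))
```

```text
dot cand [232.7 211.6] 7 [[0.5966 0.0506 0.159 ]]
19.55 [0.4709 0.0412 0.1569] [2.7 1.3 9.7]
```

```bash
cat > fit.py <<'E'
import numpy as np
from scipy.optimize import least_squares
D=np.array([#s,y,z,Fx,Fy,Fz
[1,.0071,.1391,-.2,2.2,6.3],[1,-.0043,.1022,1.1,4.9,5.1],[1,.0140,.0682,-.3,6.1,10.7],[1,.0491,.0572,.2,-2.2,11.3],[1,.0833,.0749,6.5,.4,-.6],[1,.0955,.1108,7.6,2.7,-2.2],[1,.0789,.145,5.7,5.7,-2.4],[1,.0426,.1571,.8,7,8.4],
[-1,.0782,.1455,3.2,1.4,4.3],[-1,.0955,.1109,5.8,1.6,4.2],[-1,.0837,.075,2.4,2.3,5.9],[-1,.0508,.0574,1.6,5.3,10.2],[-1,.015,.068,4.7,7.3,1.7],[-1,-.004,.1018,5.2,4,-3.1],[-1,.0063,.1381,5.6,-2.4,1.2],[-1,.0402,.1569,3.4,-1.5,8.5]])
def circ(p):return np.hypot(D[:,1]-p[0],D[:,2]-p[1])-p[2]
c=least_squares(circ,[.045,.106,.05]).x;print("circle",c.round(4),circ(c).std())
th=np.arctan2(-(D[:,1]-c[0]),D[:,2]-c[1])
T=-np.cos(th)*D[:,4]-np.sin(th)*D[:,5]
M=np.c_[-D[:,0],np.sin(th),np.cos(th)]
def fit(T,M):
    x,res,_,_=np.linalg.lstsq(M,T,rcond=None);e=T-M@x
    ph=np.arctan2(x[2],x[1]);print("fric",x[0].round(2),"A",np.hypot(x[1],x[2]).round(2),"down theta",((np.pi-ph)%(2*np.pi)).round(3),"resid",e.round(1))
fit(T,M);fit(T[[*range(8),*range(9,16)]],M[[*range(8),*range(9,16)]])
print(th.round(2))
E
python3 fit.py
```

```text
circle [0.0456 0.1073 0.05  ] 0.00017084425450244456
fric 3.6 A 3.19 down theta 5.04 resid [ 0.1 -0.3 -0.1 -0.9  0.7  0.4 -0.7 -0.8 -0.2 -0.3 -0.3 -0.4 -0.6  0.6
 -0.4  0.1]
fric 3.62 A 3.17 down theta 5.05 resid [ 0.1 -0.2 -0.  -0.9  0.7  0.4 -0.7 -0.8 -0.4 -0.4 -0.4 -0.6  0.6 -0.4
  0. ]
[ 0.88  1.67  2.46 -3.07 -2.28 -1.5  -0.72  0.06 -0.71 -1.5  -2.27 -3.04
  2.48  1.68  0.91  0.11]
```

Run:
```python
import numpy as np
t=np.linspace(.09,-1.25,9)[1:]
Y,Z=40.5,156.
for k in t:
    y,z=45.6-50*np.sin(k),107.3+50*np.cos(k)
    a,b=round((y-Y)/60,2),round((z-Z)/60,2);Y+=a*60;Z+=b*60;print(a,b)
```

```text
0.15 0.02
0.14 -0.02
0.13 -0.05
0.12 -0.06
0.11 -0.09
0.1 -0.1
0.07 -0.12
0.06 -0.13
```

apply_moves([
  {"dx":-0.005,"dy":0.15,"dz":0.02,"rx":0,"ry":0,"rz":0,"gripper":1},
  {"dx":-0.005,"dy":0.14,"dz":-0.02,"rx":0,"ry":0,"rz":0,"gripper":1},
  {"dx":-0.005,"dy":0.13,"dz":-0.05,"rx":0,"ry":0,"rz":0,"gripper":1},
  {"dx":-0.005,"dy":0.12,"dz":-0.06,"rx":0,"ry":0,"rz":0,"gripper":1},
  {"dx":-0.004,"dy":0.11,"dz":-0.09,"rx":0,"ry":0,"rz":0,"gripper":1},
])

```text
time: 20.18
tool_pos: [0.4699, 0.0798, 0.1443]
ee_rot: [-0.021, 1.0, -0.0, 0.001]
contact_force: [6.9, -0.7, 3.1]
gripper_width: 0.0125
finger_force: 39.6
```

apply_moves([
  {"dx":-0.004,"dy":0.1,"dz":-0.1,"rx":0,"ry":0,"rz":0,"gripper":1},
  {"dx":-0.003,"dy":0.07,"dz":-0.12,"rx":0,"ry":0,"rz":0,"gripper":1},
  {"dx":-0.002,"dy":0.06,"dz":-0.13,"rx":0,"ry":0,"rz":0,"gripper":1},
  {"dx":0,"dy":0,"dz":0,"rx":0,"ry":0,"rz":0,"gripper":1},
  {"dx":0,"dy":0,"dz":0,"rx":0,"ry":0,"rz":0,"gripper":1},
])

```text
time: 20.8
tool_pos: [0.4695, 0.0935, 0.1229]
ee_rot: [-0.021, 1.0, -0.0, 0.001]
contact_force: [8.3, 0.2, -3.2]
gripper_width: 0.0129
finger_force: 39.1
```

Run:
```python
from meas import *
red_dot()
s=r.state();p=s["tool_pos"];print(s["time"],p.round(4),s["contact_force"].round(1),s["finger_force"],"theta",np.arctan2(.0456-p[1],p[2]-.1073))
a=grab("top")["pixels"][135:185,225:295];b=grab("side")["pixels"][175:245,190:260]
cv2.imwrite("pics/n6.png",np.hstack([cv2.resize(a,(392,280),interpolation=2),cv2.resize(b,(392,392),interpolation=2)[:280]]))
```

```text
dot cand [232.6 211.8] 8 [[0.5967 0.0512 0.159 ]]
20.9 [0.4695 0.0935 0.1229] [ 8.6  0.4 -3.2] 39.05734062194824 theta -1.2566545765241333
```

View pics/n6.png

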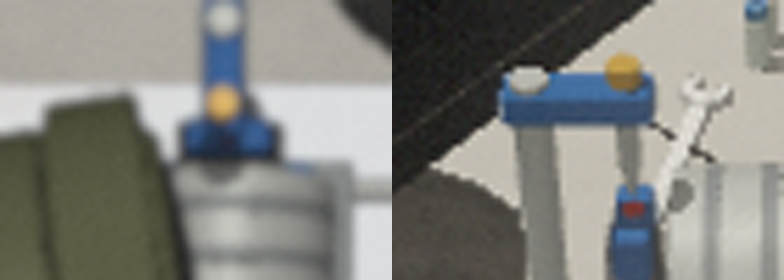

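The top view shows the bracket centred under the needle cap to about 1 mm. The side view shows the dot right under the tip, with the dot at crop (633,210) and the tip at (628,187). The drum is at −1.257 rad against −1.24 estimated, so I'll hand in.

```bash
python3 -c "
from h import *
print(r.close_job());print(r.state()['tool_pos'])"
```

```text
the job is handed in; nothing more can be done
None
the job is handed in; nothing more can be done
```

I handed the job in with the red dot about 1 mm from plumb under the needle and the red handle still gripped at about 39 N; the drum is held at −1.26 rad, against −1.24 rad measured for heavy side down. The hand-in returned no verdict.

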